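# Turn a stripped vice spindle's parts round into assembly order

### The arm

A 6-joint arm with a two-finger parallel gripper is mounted at the origin on the work surface. World frame = base frame: x ahead of the robot, y to its left, z up, the work surface at z = 0. Lengths are in m, angles in rad, forces in N, time in s.
With the tool pointing down it reaches from about 0.275 to 0.75 m from the base axis. Payload 10.2 kg.
Tool frame: the origin (TCP) lies at the very end of the fingers, on their centre line; the grasp point (between the pads) lies 19 mm behind it; x points along the fingers, y is the direction in which the jaws open and shut, and the axes are right-handed (so a half turn about x gives the same grasp; the last joint's range is limited). The gripper opens to 88 mm and grips with 3 to 60 N. Pads are 18 mm wide; open, the fingers measure 123 mm over their backs; the gripper's body (75 mm by 187 mm) begins 45 mm behind the grasp point.
Start: joints at [-1.446, 0.313, 1.498, -0, 1.331, -0.223], TCP at [0.179, -0.494, 0.239] pointing down, gripper open.
Joint ranges: [-2.94, 2.94], [-0.97, 2.17], [0.19, 2.56], [-1.23, 4.37], [0.02, 3.11], [-2.88, 2.88]. Speed limits (rad/s): [2.39, 2.39, 3.01, 3.14, 3.14, 3.14].

### API

Orientations are given as a unit quaternion [w, x, y, z].
In Python, from cell import r, get_image, camera_params gives the robot as it stands.
- The arm moves only by the shell command python3 -m crank 'ROWS' [OPENING] [FORCE]. ROWS is JSON, a list of rows, each a list of 4 numbers: the shift along the world's x, y, z in m, then the turn about the world's z in rad. In form: [[tx, ty, tz, yaw], ...]. A call has 1 to 20 rows; each row is the pose to reach, as a shift and turn from the pose commanded when the call began; what a row does not reach only later rows make up. A row lasts 1/12 s, in which the tool goes at most 41.7 mm and 7.16 degrees, less where a joint would pass 70% of its speed; a pose out of reach is approached as far as the arm can. A call with a gripper value outside its range is refused whole. OPENING is the finger opening in m, from 0 to 0.0881, set as the call begins (- or left out, the last holds). The fingers move at their own pace and stop on an object; FORCE is the grip in N (left out, the last holds). Time passes only in rows, so rows that repeat a pose let the fingers close. It gives the time, the measured TCP pose, the force and the opening at its end, in the units of the state.
- r.read_state(): the state, without advancing time (a new reading comes with each control period).
- get_image(name): name is "scene" or "side" or "wrist"; returns (picture, depth): 400x640x3 uint8, blue, green, red; 400x640 float32, m along the optical axis (not along the pixel's ray), 0 where there is no reading.
- camera_params(name): a dict with "intrinsics" (3x3 intrinsics, pixels), "rvec" (rotation vector, rad) and "tvec" (3), from world to camera coordinates, as OpenCV has them. Camera axes: x right, y down, z forward; pixel columns grow to the right and rows downward; lengths in m; the calibration is good to about 2 mm. A picture is of the moment at which its call begins: read the wrist's pose just before it. camera_params takes no time and is no camera call; for the wrist camera it gives the pose at the moment of the call.
- r.sign_off(): hands the job in, once; it reports no verdict.
The state is a dict: "t": time; "joint_positions": joint angles; "qvel": joint speeds; "tau": joint torques, N m; "ee_pos": TCP position; "ee_rot": TCP orientation; "force": force on the tool from outside, world axes, zero at the start; "moment": the same for the moment, N m; "finger_gap": finger opening in m.
Only numpy, scipy, OpenCV 4.12 (cv2) and the standard library are available. Lean on these libraries where they do the work, as an engineer would, in place of code of your own. Each camera call takes 0.05 s, during which the arm holds its last target. There are 200 camera calls.

### The job

The four parts of a vice spindle stand on the strip-down rack in the order they came off, the first one off next to that rack's end stop. Move them to the empty assembly rack in the reverse order, counted from its own end stop: the last one off goes in the seat next to the stop, and so on, until the first one off stands in the seat farthest from it. Leave each part released and standing upright in the middle of its seat, flat on the seat's floor, the same way up as now, and do not shove the brush, hammer or disc lying around.

Things in the scene. Friction and masses are not known exactly. Their poses are not given: they have to be found in the camera images.
- hexnut_mid (a point): tall hexagonal steel nut, 40 mm across flats (46 over corners), 44 mm high, dark bore disc of 22 mm on top; its flats face along its own x axis (and every 60 degrees from it). Standing upright. The point is its centre, half-way up; z up. At the start it is near the middle of its tray, turned up to 20 degrees from the rack's axes.
- bush_mid (a point): plain round steel tube, 38 mm outside, 24 mm bore, 50 mm high, the tallest part. Standing upright. The point is its centre, half-way up; z up. At the start it is near the middle of its tray, turned up to 20 degrees from the rack's axes.
- squarenut_mid (a point): square steel nut, 36 x 36 mm, 42 mm high, dark bore disc of 20 mm on top; its flats face along its own x and y axes. Standing upright. The point is its centre, half-way up; z up. At the start it is near the middle of its tray, turned up to 20 degrees from the rack's axes.
- key_mid (a point): solid rectangular steel block without a bore, 24 mm along its own x, 46 mm along its own y, 46 mm high; grip it across the 24 mm. Standing upright. The point is its centre, half-way up; z up. At the start it is near the middle of its tray, turned up to 20 degrees from the rack's axes.
- strip_rack: Strip-down rack, full at the start: fixed grey bar, 70 mm wide (x), 276 mm long (y), top at 8 mm; an upright end stop plate (8 mm thick, 50 mm high) only at its +y end, 142 mm from the middle. Origin: middle of its underside, z up. Four trays stand on it in a row at y = -99, -33, 33 and 99 mm; 99 is next to the stop.
- tray_hexnut: Wooden tray on the strip-down rack in which the hexagonal nut stands at the start; fixed, so it still marks where that part came from. 66 mm (x) by 60 mm (y), floor 4 mm above its origin (12 mm above the bench), a ridge 6 mm above the floor along both y edges (54 mm clear between), x sides open. Origin: centre of its underside; axes parallel to the rack's.
- tray_bush: Wooden tray on the strip-down rack in which the round bush stands at the start; fixed, so it still marks where that part came from. 66 mm (x) by 60 mm (y), floor 4 mm above its origin (12 mm above the bench), a ridge 6 mm above the floor along both y edges (54 mm clear between), x sides open. Origin: centre of its underside; axes parallel to the rack's.
- tray_squarenut: Wooden tray on the strip-down rack in which the square nut stands at the start; fixed, so it still marks where that part came from. 66 mm (x) by 60 mm (y), floor 4 mm above its origin (12 mm above the bench), a ridge 6 mm above the floor along both y edges (54 mm clear between), x sides open. Origin: centre of its underside; axes parallel to the rack's.
- tray_key: Wooden tray on the strip-down rack in which the rectangular key block stands at the start; fixed, so it still marks where that part came from. 66 mm (x) by 60 mm (y), floor 4 mm above its origin (12 mm above the bench), a ridge 6 mm above the floor along both y edges (54 mm clear between), x sides open. Origin: centre of its underside; axes parallel to the rack's.
- build_rack: Assembly rack, empty at the start: fixed grey bar, 70 mm wide (x), 276 mm long (y), top at 8 mm; an upright end stop plate (8 mm thick, 50 mm high) only at its +y end, 142 mm from the middle. Origin: middle of its underside, z up. Four wooden seats like the trays, at x = 0, y = -99, -33, 33 and 99 mm; floor 12 mm above the bench, 54 mm clear between ridges 6 mm high; 99 is next to the stop.
- wire_brush: Bystander: brass wire cup brush, 60 mm across, 38 mm high, lying between the racks. Origin: centre of its underside.
- hammer: Bystander: hammer lying on the bench beyond the racks. Origin: on the bench under its middle.
- flap_disc: Bystander: green flap disc, 115 mm across, 12 mm thick, lying flat between the robot and the brush. Origin: centre of its underside.
There are look-alikes about, which are no part of the job. What is shaped like the part that bears key_mid but turquoise is not meant. Leave any orange look-alike of the part that bears hexnut_mid alone.

How it is judged:
By the outcome, as a careful person would: the job done as asked, in the order asked, and still so for the second after the job is handed in, with the robot touching nothing.
It also fails if it takes over 106 s, if anything falls off the work surface, if the arm or the gripper's body presses on something with over 40 N, if the wrist force passes 120 N, or if a joint passes its speed limit or range.

## Working session

There is one attempt and no reset: what is moved stays moved. The work goes in short steps, Python scripts to look and compute and a shell command to move; the robot and the scene stay as the last step left them, time stands still between calls to the robot, and variables do not carry over. Pictures are saved under pics/ and viewed, about 12 in all and at most 16, crops included, and the job is handed in when it is done.

```bash
mkdir -p pics; ls
cat > h.py <<'E'
import numpy as np, cv2
from cell import r, get_image, camera_params
def cam(n):
    c=camera_params(n); K=np.array(c["intrinsics"],float); R=cv2.Rodrigues(np.array(c["rvec"],float))[0]; t=np.array(c["tvec"],float).ravel()
    return K,R,t
def pts(depth,c):
    K,R,t=c; v,u=np.mgrid[:depth.shape[0],:depth.shape[1]]
    p=np.stack([(u-K[0,2])/K[0,0]*depth,(v-K[1,2])/K[1,1]*depth,depth],-1)
    return (p-t)@R
def ray(u,v,z,c):
    K,R,t=c; d=R.T@np.linalg.inv(K)@np.array([u,v,1.]); o=-R.T@t
    return o+d*(z-o[2])/d[2]
E
python3 - <<'E'
from h import *
for n in("scene","side"):
    im,d=get_image(n); cv2.imwrite(f"pics/{n}0.png",im); np.savez(f"{n}0.npz",im=im,d=d); K,R,t=cam(n); print(n,(-R.T@t).round(3),R[2].round(2))
print(r.read_state())
E
```

```text
pics
scene [1.15  0.177 0.894] [-0.56 -0.17 -0.81]
side [0.52  0.684 0.747] [ 0.07 -0.7  -0.71]
{'t': 0.1, 'joint_positions': array([-1.44637507e+00,  3.13350578e-01,  1.49831169e+00,  6.12242247e-06,
        1.33099254e+00, -2.23386572e-01]), 'qvel': array([ 0.00270749, -0.00087962, -0.00159187,  0.00223614, -0.00029562,
       -0.00042391]), 'tau': array([ 2.21441631e-03, -4.02808714e+01, -2.52642578e+01,  6.95560081e-02,
        3.42603342e-02, -6.15800241e-05]), 'ee_pos': array([ 0.17891064, -0.49335929,  0.23825914]), 'ee_rot': array([ 0.12197427,  0.696462  ,  0.1227242 , -0.69642065]), 'force': array([ 1.02025311,  0.30453802, -0.19175131]), 'moment': array([ 0.03735639, -0.01733735, -0.01177504]), 'finger_gap': 0.08812694266915505}
```

View pics/scene0.png

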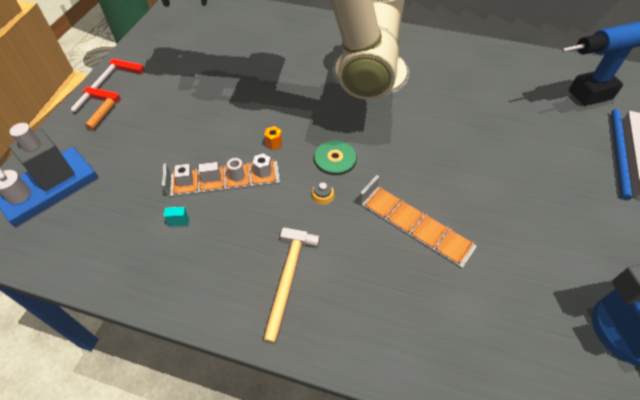

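View pics/side0.png

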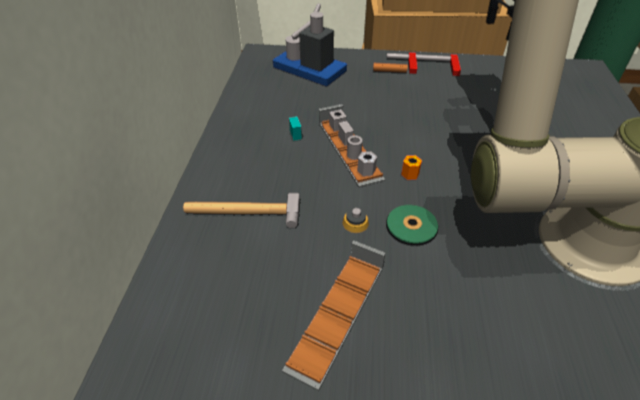

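The scene view shows the strip rack with its stop at the left (166,178). From the stop, the parts are square nut (181,173), key (208,172), bush (235,167) and hex nut (262,165). The build rack's stop is at its upper left (370,187). The look-alikes are an orange hex nut (273,135) and a turquoise block (176,216). The side view agrees: parts at (338,115), (346,128), (354,146), (367,162), build stop at (368,252).

Next I measure the parts and racks, and take a close crop to check the choice.

Run:
```python
from h import *
S={}
for n in("scene","side"):
    z=np.load(n+"0.npz"); im,d=z["im"],z["d"]; P=pts(d,cam(n)); S[n]=(im,P,d)
    H=cv2.cvtColor(im,cv2.COLOR_BGR2HSV)
    # racks: wooden floor
    for nm,roi in dict(strip=dict(scene=(160,150,285,200),side=(312,100,390,190)),build=dict(scene=(355,170,480,270),side=(280,240,390,390)))[ 'strip'] and [("strip",dict(scene=(160,150,285,200),side=(312,100,390,190))[n]),("build",dict(scene=(355,170,480,270),side=(280,240,390,390))[n])]:
        x0,y0,x1,y1=roi; m=np.zeros(d.shape,bool); m[y0:y1,x0:x1]=1; m&=d>0
        wood=m&(H[...,0]<20)&(H[...,1]>110)&(P[...,2]<.03)
        q=P[wood]; 
        rk=m&(P[...,2]>.006)&(P[...,2]<.025); 
        a=cv2.minAreaRect((P[wood][:,:2]*1000).astype(np.float32)); print(n,nm,"wood",a,np.median(q[:,2]).round(4))
        st=m&(P[...,2]>.028)
        a=P[st]; 
        if nm=="build": print(" stop mean",a.mean(0).round(4),a[:,2].max())
        else:
            k,l,s,c=cv2.connectedComponentsWithStats((m&(P[...,2]>.045)).astype(np.uint8))
            for i in range(1,k):
                if s[i,4]<15: continue
                w=P[l==i]; zt=np.percentile(w[:,2],90); t=w[w[:,2]>zt-.006]
                print(" part",c[i].round(),s[i,4],"ztop",zt.round(4),"rect",cv2.minAreaRect((t[:,:2]*1000).astype(np.float32)))
im=S["scene"][0]
a=cv2.resize(im[120:230,150:290],None,fx=5,fy=5,interpolation=cv2.INTER_CUBIC);cv2.imwrite("pics/c.png",a)
for nm,roi in dict(brush=(310,178,336,206),disc=(312,138,358,174),ham=(262,225,322,342),onut=(262,122,285,150),turq=(162,205,190,228)).items():
    x0,y0,x1,y1=roi;p=S["scene"][1][y0:y1,x0:x1].reshape(-1,3);p=p[p[:,2]>.006];print(nm,p.min(0).round(3),p.max(0).round(3))
```

```text
scene strip wood ((535.7521362304688, -260.79339599609375), (83.10132598876953, 257.7716064453125), 26.420169830322266) 0.0118
 part [261. 161.] 215 ztop 0.0573 rect ((495.4580383300781, -170.9976043701172), (42.81574249267578, 43.629859924316406), 41.59549331665039)
 part [234. 165.] 183 ztop 0.0628 rect ((529.348876953125, -228.18466186523438), (36.63227462768555, 34.535850524902344), 23.860929489135742)
 part [164. 174.] 85 ztop 0.051 rect ((603.0067138671875, -385.7257995605469), (71.03590393066406, 8.748398780822754), 25.53946304321289)
 part [208. 168.] 199 ztop 0.059 rect ((555.4266357421875, -287.3646240234375), (26.615550994873047, 44.78326416015625), 25.924821853637695)
 part [182. 171.] 200 ztop 0.0554 rect ((581.9788208007812, -347.04864501953125), (38.43487548828125, 37.99912643432617), 22.868913650512695)
scene build wood ((533.8532104492188, 239.7235870361328), (257.209228515625, 78.35028076171875), 67.9648208618164) 0.0118
 stop mean [0.4888 0.1062 0.0433] 0.052959105085865134
side strip wood ((539.1320190429688, -264.3157653808594), (75.9587631225586, 272.95742797851
[... 312 characters left out ...]
 part [350. 136.] 329 ztop 0.0615 rect ((540.3158569335938, -258.4667663574219), (35.510860443115234, 104.71939849853516), 19.4837703704834)
 part [367. 159.] 219 ztop 0.0571 rect ((495.56488037109375, -168.1252899169922), (42.374298095703125, 44.265533447265625), 33.17661666870117)
side build wood ((537.5560302734375, 231.79660034179688), (271.5363464355469, 71.7598648071289), 68.24523162841797) 0.012
 stop mean [0.4848 0.1098 0.0422] 0.052814883448391976
brush [ 0.492 -0.031  0.006] [1.15  0.177 0.894]
disc [ 0.331 -0.063  0.006] [1.15  0.177 0.894]
ham [ 0.642 -0.06   0.006] [1.15  0.177 0.894]
onut [ 0.363 -0.203  0.007] [1.15  0.177 0.894]
turq [ 0.674 -0.335  0.007] [1.15  0.177 0.894]
```

View pics/c.png

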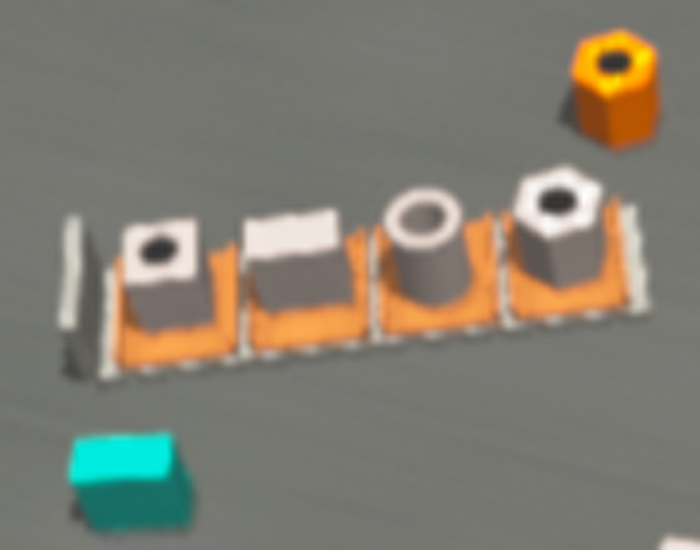

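The crop confirms four grey parts in the order square, key, bush, hex from the stop, with the orange nut and turquoise block outside the rack. I build the rack frames next and move up for a wrist view.

```bash
cat >> h.py <<'E'
from scipy.spatial.transform import Rotation as Ro
def jaw():
    s=r.read_state(); q=s["ee_rot"]; M=Ro.from_quat([q[1],q[2],q[3],q[0]]).as_matrix()
    return s["ee_pos"],np.degrees(np.arctan2(M[1,1],M[0,1])),M
E
python3 - <<'E'
from h import *
p,a,M=jaw(); print(p,a,M.round(3)); K,R,t=cam("wrist"); c=-R.T@t; print("cam",c,"in tool",M.T@(c-p),"fwd",R[2].round(3),"up",-R[1].round(3),K)
E
```

```text
[ 0.17891064 -0.49335929  0.23825914] -70.07215549879248 [[-0.     0.341 -0.94 ]
 [ 0.001 -0.94  -0.341]
 [-1.    -0.001 -0.   ]]
cam [ 0.24878994 -0.46786043  0.38477359] in tool [-0.14649627 -0.0003062  -0.07442137] fwd [-0.268 -0.096 -0.959] up [ 0.901  0.326 -0.285] [[299.78203184   0.         320.32528005]
 [  0.         299.78203184 198.83978426]
 [  0.           0.           1.        ]]
```

```bash
python3 -m crank '[[0.346,0.263,0.02,1.676],[0.346,0.263,0.02,1.676],[0.346,0.263,0.02,1.676],[0.346,0.263,0.02,1.676],[0.346,0.263,0.02,1.676],[0.346,0.263,0.02,1.676],[0.346,0.263,0.02,1.676],[0.346,0.263,0.02,1.676],[0.346,0.263,0.02,1.676],[0.346,0.263,0.02,1.676],[0.346,0.263,0.02,1.676],[0.346,0.263,0.02,1.676],[0.346,0.263,0.02,1.676],[0.346,0.263,0.02,1.676],[0.346,0.263,0.02,1.676],[0.346,0.263,0.02,1.676],[0.346,0.263,0.02,1.676],[0.346,0.263,0.02,1.676],[0.346,0.263,0.02,1.676]]' 0.088 25
cat > m.py <<'E'
import sys
from h import *
# wrist view: save, wood blobs, tops
tag=sys.argv[1]; p,a,M=jaw(); C=cam("wrist"); im,d=get_image("wrist"); cv2.imwrite(f"pics/{tag}.png",im); np.savez(tag+".npz",im=im,d=d,K=C[0],R=C[1],t=C[2]); print("tcp",p.round(4),"jaw",a.round(2))
P=pts(d,C); H=cv2.cvtColor(im,cv2.COLOR_BGR2HSV)
wood=((H[...,0]<20)&(H[...,1]>110)&(abs(P[...,2]-.013)<.012)&(d>0)).astype(np.uint8)
wood=cv2.morphologyEx(wood,cv2.MORPH_OPEN,np.ones((3,3)))
k,l,s,c=cv2.connectedComponentsWithStats(wood)
for i in range(1,k):
    if s[i,4]>400: q=P[l==i]; b=cv2.minAreaRect((q[:,:2]*1000).astype(np.float32)); print("wood",c[i].round(),s[i,4],np.round(b[0],1),np.round(b[1],1),round(b[2],1),np.median(q[:,2]).round(4))
k,l,s,c=cv2.connectedComponentsWithStats(((P[...,2]>.043)&(P[...,2]<.09)&(d>0)).astype(np.uint8))
for i in range(1,k):
    if s[i,4]<60: continue
    w=P[l==i]; zt=np.percentile(w[:,2],80); t=w[abs(w[:,2]-zt)<.004]; b=cv2.minAreaRect((t[:,:2]*1000).astype(np.float32)); print("top",c[i].round(),s[i,4],"z",zt.round(4),np.round(b[0],1),np.round(b[1],1),round(b[2],1))
E
python3 m.py w1
```

```text
t: 1.68
ee_pos: [0.5249, -0.2306, 0.2587]
ee_rot: [0.599, 0.375, 0.599, -0.375]
force: [0.1, 0.4, -0.2]
finger_gap: 0.0877
tcp [ 0.5249 -0.2306  0.2587] jaw 25.9
wood [323. 115.] 1298 [ 498.7 -169.9] [65.  59.1] 25.7 0.0126
wood [320. 163.] 1314 [ 527.6 -228.7] [65.5 60. ] 25.9 0.0127
wood [322. 213.] 1248 [ 555.9 -287.6] [65.4 60. ] 26.1 0.0126
wood [339. 257.] 433 [ 606.9 -336.5] [15.9 60.8] 27.7 0.0127
top [228.  81.] 1138 z 0.0451 [ 387.7 -181.7] [44.6 39.9] 9.4
top [321. 116.] 1132 z 0.0572 [ 497.4 -170. ] [45.3 39.2] 69.8
top [325. 174.] 605 z 0.0627 [ 531.3 -227.8] [36.3 37.1] 25.3
top [323. 224.] 736 z 0.0589 [ 556.7 -287.8] [23.7 46.8] 26.6
top [321. 269.] 767 z 0.0551 [ 582.7 -347.4] [35.8 36.4] 26.4
top [403. 283.] 300 z 0.0471 [ 693.5 -311.9] [23.4 45.6] 24.7
```

View pics/w1.png

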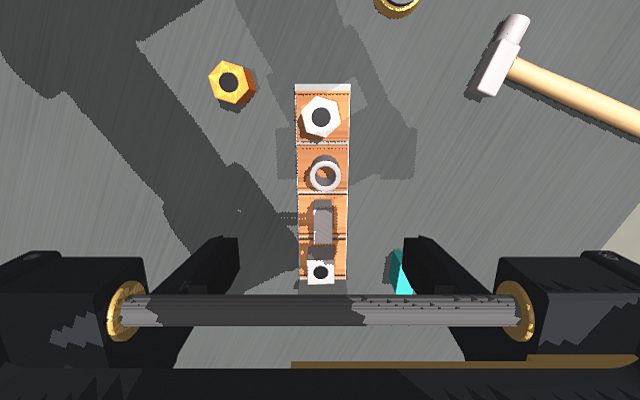

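The wrist view shows hex (321,116), bush (325,174), key (323,224), square (321,269), with the orange nut at (230,82) and the turquoise block at (403,275). Sizes match the specs and tray spacing is 65.5 mm. The hex flats lie at about 39.8°. I grasp the hex nut now.

```bash
python3 -m crank '[[-0.0275,0.0606,-0.04,0.1],[-0.0275,0.0606,-0.08,0.243],[-0.0275,0.0606,-0.12,0.243],[-0.0275,0.0606,-0.15,0.243],[-0.0275,0.0606,-0.18,0.243],[-0.0275,0.0606,-0.205,0.243],[-0.0275,0.0606,-0.225,0.243],[-0.0275,0.0606,-0.237,0.243],[-0.0275,0.0606,-0.237,0.243]]' 0.088 40
python3 -m crank '[[0,0,0,0],[0,0,0,0],[0,0,0,0],[0,0,0,0],[0,0,0,0],[0,0,0,0],[0,0,0,0],[0,0,0,0]]' 0.02 40
python3 -c "
from h import *
print(jaw()[:2], r.read_state()['joint_positions'])"
```

```text
t: 2.48
ee_pos: [0.4963, -0.1694, 0.0195]
ee_rot: [0.639, 0.3, 0.642, -0.3]
force: [-0.1, 0.2, -0.3]
finger_gap: 0.0875
t: 3.15
ee_pos: [0.4974, -0.1701, 0.0219]
ee_rot: [0.641, 0.299, 0.641, -0.3]
force: [-2.1, -1.5, 2.9]
finger_gap: 0.0399
(array([ 0.49738043, -0.17011329,  0.02191828]), np.float64(39.88452213416225)) [-5.52489021e-01  5.90810300e-01  1.71692250e+00 -4.08524341e-04
  8.33767298e-01 -1.24833072e+00]
```

```bash
python3 -m crank '[[0,0,0.02,0],[0,0,0.05,0],[0,0,0.09,0],[0,0.02,0.13,0],[0.01,0.06,0.15,-0.12],[0.063,0.464,0.236,-1.078],[0.063,0.464,0.236,-1.078],[0.063,0.464,0.236,-1.078],[0.063,0.464,0.236,-1.078],[0.063,0.464,0.236,-1.078],[0.063,0.464,0.236,-1.078],[0.063,0.464,0.236,-1.078],[0.063,0.464,0.236,-1.078],[0.063,0.464,0.236,-1.078],[0.063,0.464,0.236,-1.078],[0.063,0.464,0.236,-1.078],[0.063,0.464,0.236,-1.078],[0.063,0.464,0.236,-1.078],[0.063,0.464,0.236,-1.078],[0.063,0.464,0.236,-1.078]]'
python3 m.py w2
```

```text
t: 4.82
ee_pos: [0.5603, 0.2929, 0.257]
ee_rot: [-0.396, -0.585, -0.396, 0.587]
force: [-0.6, -0.4, -3.8]
finger_gap: 0.0396
tcp [0.5603 0.2929 0.257 ] jaw -21.95
wood [321. 137.] 2466 [576.  329.1] [61.6 66.3] 68.3 0.0125
wood [321. 187.] 2118 [551.7 269.5] [60.5 65. ] 68.1 0.0125
```

View pics/w2.png

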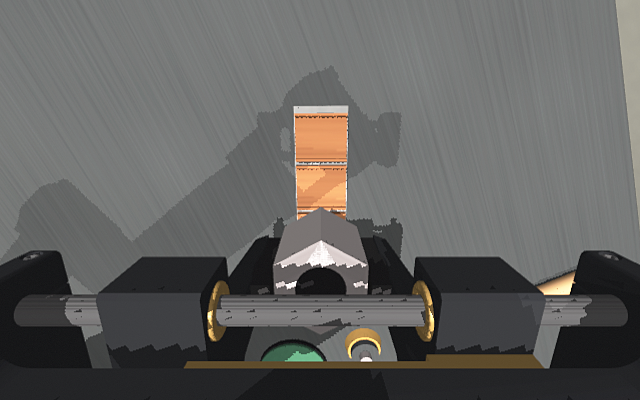

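Two free seats are visible, at (321,137) and (321,187). Their spacing and direction put the rack middle at about (0.539, 0.238), so the stop should be at (0.4865, 0.106), and it measured (0.487, 0.108). I place the hex in the stop seat, (0.5026, 0.1466).

```bash
python3 -m crank '[[-0.0578,-0.1473,-0.03,0],[-0.0578,-0.1473,-0.07,0],[-0.0578,-0.1473,-0.11,0],[-0.0578,-0.1473,-0.14,0],[-0.0578,-0.1473,-0.17,0],[-0.0578,-0.1473,-0.19,0],[-0.0578,-0.1473,-0.205,0],[-0.0578,-0.1473,-0.218,0],[-0.0578,-0.1473,-0.226,0],[-0.0578,-0.1473,-0.232,0],[-0.0578,-0.1473,-0.235,0],[-0.0578,-0.1473,-0.2355,0],[-0.0578,-0.1473,-0.2355,0],[-0.0578,-0.1473,-0.2355,0]]'
python3 -c "
from h import *
print(jaw()[:2])"
```

```text
t: 6.03
ee_pos: [0.5031, 0.1468, 0.0231]
ee_rot: [0.396, 0.586, 0.396, -0.585]
force: [-0.7, -1.6, -4.2]
finger_gap: 0.0394
(array([0.50313855, 0.14683829, 0.02306151]), np.float64(-21.875766333452898))
```

```bash
python3 -m crank '[[0,0,-0.0006,0],[0,0,-0.0012,0],[0,0,-0.0015,0],[0,0,-0.0015,0]]'
python3 -m crank '[[0,0,0,0],[0,0,0,0],[0,0,0,0],[0,0,0,0],[0,0,0,0],[0,0,0,0]]' 0.088
python3 -m crank '[[0,0,0.03,0],[0,0,0.07,0],[0,0,0.11,0],[0.015,0.035,0.15,0],[0.03,0.07,0.19,0],[0.04,0.1,0.237,0],[0.04,0.1,0.237,0],[0.04,0.1,0.237,0],[0.04,0.1,0.237,0],[0.04,0.1,0.237,0]]'
python3 m.py w3
```

```text
t: 6.37
ee_pos: [0.503, 0.1469, 0.0219]
ee_rot: [0.396, 0.586, 0.396, -0.585]
force: [-2.8, 0.1, 7.3]
finger_gap: 0.0395
t: 6.87
ee_pos: [0.5027, 0.1467, 0.0207]
ee_rot: [0.396, 0.586, 0.396, -0.586]
force: [-0.0, 0.4, -0.1]
finger_gap: 0.0778
t: 7.7
ee_pos: [0.5422, 0.2464, 0.2565]
ee_rot: [-0.396, -0.585, -0.396, 0.587]
force: [-0.6, 0.2, -0.5]
finger_gap: 0.0881
tcp [0.5422 0.2464 0.2565] jaw -21.88
wood [320.  95.] 2737 [575.5 329.7] [59.3 66.2] 68.1 0.0125
wood [321. 150.] 2364 [551.4 267.7] [62.3 65.6] 68.4 0.0125
wood [321. 198.] 2086 [527.8 208.1] [60.4 65.6] 67.9 0.0125
wood [321. 238.] 838 [503.1 146.9] [60.4 65.3] 68.4 0.0126
top [321. 254.] 886 z 0.057 [503.9 148.5] [40.5 44.9] 36.5
top [321. 282.] 415 z 0.0505 [487.8 106.8] [ 8.5 68.7] 68.0
```

View pics/w3.png

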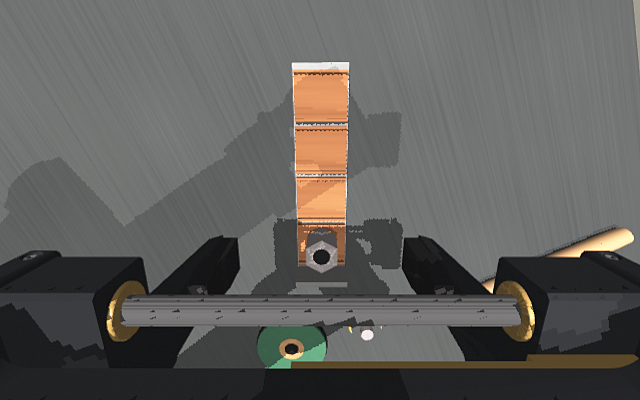

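The hex stands upright in the stop seat at (321,255), within about 2 mm of centre. All four seats are now measured. Bush next.

```bash
python3 -m crank '[[-0.0113,-0.4745,-0.05,0.834],[-0.0113,-0.4745,-0.05,0.834],[-0.0113,-0.4745,-0.05,0.834],[-0.0113,-0.4745,-0.05,0.834],[-0.0113,-0.4745,-0.05,0.834],[-0.0113,-0.4745,-0.05,0.834],[-0.0113,-0.4745,-0.05,0.834],[-0.0113,-0.4745,-0.05,0.834],[-0.0113,-0.4745,-0.05,0.834],[-0.0113,-0.4745,-0.05,0.834],[-0.0113,-0.4745,-0.05,0.834],[-0.0113,-0.4745,-0.05,0.834],[-0.0113,-0.4745,-0.08,0.834],[-0.0113,-0.4745,-0.11,0.834],[-0.0113,-0.4745,-0.14,0.834],[-0.0113,-0.4745,-0.17,0.834],[-0.0113,-0.4745,-0.2,0.834],[-0.0113,-0.4745,-0.22,0.834],[-0.0113,-0.4745,-0.2355,0.834],[-0.0113,-0.4745,-0.2355,0.834]]'
python3 -m crank '[[0,0,0,0],[0,0,0,0],[0,0,0,0],[0,0,0,0],[0,0,0,0],[0,0,0,0],[0,0,0,0],[0,0,0,0]]' 0.02 40
python3 -c "
from h import *
print(jaw()[:2])"
```

```text
t: 9.42
ee_pos: [0.5285, -0.2268, 0.0182]
ee_rot: [0.596, 0.376, 0.602, -0.375]
force: [-0.1, 0.2, -0.1]
finger_gap: 0.088
t: 10.08
ee_pos: [0.5312, -0.2278, 0.0224]
ee_rot: [0.599, 0.375, 0.599, -0.375]
force: [-1.0, 0.7, 2.0]
finger_gap: 0.0371
(array([ 0.53124126, -0.22783519,  0.02238199]), np.float64(25.909356063028486))
```

```bash
python3 -m crank '[[0,0,0.02,0],[0,0,0.05,0],[0,0,0.09,0],[0,0.03,0.12,-0.05],[-0.0038,0.4355,0.12,-0.834],[-0.0038,0.4355,0.12,-0.834],[-0.0038,0.4355,0.12,-0.834],[-0.0038,0.4355,0.12,-0.834],[-0.0038,0.4355,0.12,-0.834],[-0.0038,0.4355,0.12,-0.834],[-0.0038,0.4355,0.12,-0.834],[-0.0038,0.4355,0.12,-0.834],[-0.0038,0.4355,0.12,-0.834],[-0.0038,0.4355,0.12,-0.834],[-0.0038,0.4355,0.12,-0.834],[-0.0038,0.4355,0.12,-0.834],[-0.0038,0.4355,0.12,-0.834],[-0.0038,0.4355,0.1,-0.834],[-0.0038,0.4355,0.08,-0.834],[-0.0038,0.4355,0.08,-0.834]]'
python3 -m crank '[[0,0,-0.02,0],[0,0,-0.04,0],[0,0,-0.055,0],[0,0,-0.065,0],[0,0,-0.073,0],[0,0,-0.078,0],[0,0,-0.08,0],[0,0,-0.081,0],[0,0,-0.081,0],[0,0,-0.081,0]]'
python3 -c "
from h import *
print(jaw()[:2])"
```

```text
t: 11.75
ee_pos: [0.526, 0.2056, 0.0989]
ee_rot: [-0.394, -0.584, -0.396, 0.588]
force: [-1.5, -0.1, -3.5]
finger_gap: 0.0373
t: 12.58
ee_pos: [0.528, 0.2075, 0.0224]
ee_rot: [0.396, 0.586, 0.396, -0.585]
force: [-2.3, -3.1, 5.5]
finger_gap: 0.0375
(array([0.52797386, 0.20754362, 0.02236968]), np.float64(-21.87538775126355))
```

```bash
python3 -m crank '[[0,0,0,0],[0,0,0,0],[0,0,0,0],[0,0,0,0],[0,0,0,0],[0,0,0,0],[0,0,0.02,0],[0,0,0.05,0],[0,0,0.09,0],[0,0,0.13,0],[0,0,0.15,0]]' 0.088
python3 -m crank '[[0.0293,-0.4955,0,0.839],[0.0293,-0.4955,0,0.839],[0.0293,-0.4955,0,0.839],[0.0293,-0.4955,0,0.839],[0.0293,-0.4955,0,0.839],[0.0293,-0.4955,0,0.839],[0.0293,-0.4955,0,0.839],[0.0293,-0.4955,0,0.839],[0.0293,-0.4955,0,0.839],[0.0293,-0.4955,0,0.839],[0.0293,-0.4955,0,0.839],[0.0293,-0.4955,0,0.839],[0.0293,-0.4955,0,0.839],[0.0293,-0.4955,0,0.839],[0.0293,-0.4955,-0.03,0.839],[0.0293,-0.4955,-0.06,0.839],[0.0293,-0.4955,-0.09,0.839],[0.0293,-0.4955,-0.12,0.839],[0.0293,-0.4955,-0.14,0.839],[0.0293,-0.4955,-0.1495,0.839]]'
python3 -m crank '[[0,0,0,0],[0,0,0,0],[0,0,0,0],[0,0,0,0],[0,0,0,0],[0,0,0,0],[0,0,0,0],[0,0,0,0],[0,0,0,0],[0,0,0,0]]' 0.01 40
python3 -c "
from h import *
print(jaw()[:2])"
```

```text
t: 13.5
ee_pos: [0.5287, 0.208, 0.176]
ee_rot: [0.397, 0.588, 0.395, -0.584]
force: [0.7, -0.2, -0.2]
finger_gap: 0.088
t: 15.17
ee_pos: [0.5558, -0.2859, 0.0188]
ee_rot: [0.599, 0.374, 0.602, -0.373]
force: [-0.4, -0.2, -0.5]
finger_gap: 0.0878
t: 16.0
ee_pos: [0.5567, -0.2878, 0.0217]
ee_rot: [0.6, 0.374, 0.6, -0.374]
force: [1.5, 2.3, 0.5]
finger_gap: 0.0235
(array([ 0.55666376, -0.28784024,  0.02171485]), np.float64(26.18916081103413))
```

```bash
python3 -m crank '[[0,0,0.02,0],[0,0,0.05,0],[0,0,0.09,0],[0,0.03,0.12,-0.05],[-0.0051,0.5563,0.12,-0.839],[-0.0051,0.5563,0.12,-0.839],[-0.0051,0.5563,0.12,-0.839],[-0.0051,0.5563,0.12,-0.839],[-0.0051,0.5563,0.12,-0.839],[-0.0051,0.5563,0.12,-0.839],[-0.0051,0.5563,0.12,-0.839],[-0.0051,0.5563,0.12,-0.839],[-0.0051,0.5563,0.12,-0.839],[-0.0051,0.5563,0.12,-0.839],[-0.0051,0.5563,0.12,-0.839],[-0.0051,0.5563,0.12,-0.839],[-0.0051,0.5563,0.12,-0.839],[-0.0051,0.5563,0.12,-0.839],[-0.0051,0.5563,0.12,-0.839],[-0.0051,0.5563,0.12,-0.839]]'
python3 -m crank '[[0,0,-0.02,0],[0,0,-0.05,0],[0,0,-0.07,0],[0,0,-0.085,0],[0,0,-0.095,0],[0,0,-0.104,0],[0,0,-0.111,0],[0,0,-0.116,0],[0,0,-0.119,0],[0,0,-0.121,0],[0,0,-0.121,0],[0,0,-0.121,0]]'
python3 -c "
from h import *
print(jaw()[:2])"
```

```text
t: 17.67
ee_pos: [0.5514, 0.2681, 0.141]
ee_rot: [-0.396, -0.585, -0.396, 0.586]
force: [0.7, -1.3, -3.5]
finger_gap: 0.0238
t: 18.67
ee_pos: [0.5521, 0.2685, 0.0217]
ee_rot: [0.396, 0.586, 0.396, -0.586]
force: [-3.2, -2.0, 3.0]
finger_gap: 0.0238
(array([0.55205005, 0.26851192, 0.02171857]), np.float64(-21.883275784935286))
```

```bash
python3 -m crank '[[0,0,0,0],[0,0,0,0],[0,0,0,0],[0,0,0,0],[0,0,0,0],[0,0,0,0],[0,0,0.02,0],[0,0,0.05,0],[0,0,0.09,0],[0,0,0.13,0],[0,0,0.15,0]]' 0.088
python3 -m crank '[[0.0311,-0.6159,0,0.836],[0.0311,-0.6159,0,0.836],[0.0311,-0.6159,0,0.836],[0.0311,-0.6159,0,0.836],[0.0311,-0.6159,0,0.836],[0.0311,-0.6159,0,0.836],[0.0311,-0.6159,0,0.836],[0.0311,-0.6159,0,0.836],[0.0311,-0.6159,0,0.836],[0.0311,-0.6159,0,0.836],[0.0311,-0.6159,0,0.836],[0.0311,-0.6159,0,0.836],[0.0311,-0.6159,0,0.836],[0.0311,-0.6159,0,0.836],[0.0311,-0.6159,0,0.836],[0.0311,-0.6159,0,0.836],[0.0311,-0.6159,0,0.836],[0.0311,-0.6159,-0.03,0.836],[0.0311,-0.6159,-0.05,0.836],[0.0311,-0.6159,-0.05,0.836]]'
python3 -m crank '[[0,0,-0.02,0],[0,0,-0.05,0],[0,0,-0.075,0],[0,0,-0.09,0],[0,0,-0.0995,0],[0,0,-0.0995,0]]'
python3 -m crank '[[0,0,0,0],[0,0,0,0],[0,0,0,0],[0,0,0,0],[0,0,0,0],[0,0,0,0],[0,0,0,0],[0,0,0,0],[0,0,0,0],[0,0,0,0]]' 0.02 40
python3 -c "
from h import *
print(jaw()[:2])"
```

```text
t: 19.58
ee_pos: [0.5529, 0.2689, 0.1758]
ee_rot: [0.397, 0.588, 0.395, -0.584]
force: [-0.2, -0.6, 0.8]
finger_gap: 0.0881
t: 21.25
ee_pos: [0.5816, -0.3449, 0.1164]
ee_rot: [0.597, 0.375, 0.603, -0.374]
force: [-0.5, 0.4, -0.1]
finger_gap: 0.0882
t: 21.75
ee_pos: [0.5827, -0.3463, 0.0204]
ee_rot: [0.599, 0.375, 0.601, -0.374]
force: [-0.5, 0.7, 0.3]
finger_gap: 0.0877
t: 22.58
ee_pos: [0.5827, -0.3474, 0.0213]
ee_rot: [0.6, 0.375, 0.6, -0.375]
force: [-0.9, -0.2, 1.5]
finger_gap: 0.0355
(array([ 0.58271675, -0.34742608,  0.0213071 ]), np.float64(26.0144628207399))
```

```bash
python3 -m crank '[[0,0,0.02,0],[0,0,0.05,0],[0,0,0.09,0],[0,0.03,0.12,-0.05],[-0.0069,0.677,0.12,-0.836],[-0.0069,0.677,0.12,-0.836],[-0.0069,0.677,0.12,-0.836],[-0.0069,0.677,0.12,-0.836],[-0.0069,0.677,0.12,-0.836],[-0.0069,0.677,0.12,-0.836],[-0.0069,0.677,0.12,-0.836],[-0.0069,0.677,0.12,-0.836],[-0.0069,0.677,0.12,-0.836],[-0.0069,0.677,0.12,-0.836],[-0.0069,0.677,0.12,-0.836],[-0.0069,0.677,0.12,-0.836],[-0.0069,0.677,0.12,-0.836],[-0.0069,0.677,0.12,-0.836],[-0.0069,0.677,0.12,-0.836],[-0.0069,0.677,0.12,-0.836]]'
python3 -m crank '[[-0.0069,0,0,0],[0,0,0,0],[0,0,0,0]]' >/dev/null
python3 -c "
from h import *
print(jaw()[:2])"
```

```text
t: 24.25
ee_pos: [0.5747, 0.3334, 0.1406]
ee_rot: [-0.396, -0.585, -0.397, 0.586]
force: [0.5, 0.2, -2.9]
finger_gap: 0.0354
(array([0.57662075, 0.32898994, 0.14079202]), np.float64(-21.901939801010144))
```

```bash
python3 -m crank '[[0,0,-0.02,0],[0,0,-0.05,0],[0,0,-0.07,0],[0,0,-0.085,0],[0,0,-0.095,0],[0,0,-0.104,0],[0,0,-0.111,0],[0,0,-0.116,0],[0,0,-0.119,0],[0,0,-0.121,0],[0,0,-0.121,0],[0,0,-0.121,0]]'
python3 -m crank '[[0,0,0,0],[0,0,0,0],[0,0,0,0],[0,0,0,0],[0,0,0,0],[0,0,0,0],[0,0,0.02,0],[0,0,0.05,0],[0,0,0.09,0],[0,0,0.13,0],[0,0,0.17,0],[0,0,0.21,0],[0,0.02,0.237,0],[0,0.02,0.237,0],[0,0.02,0.237,0],[0,0.02,0.237,0],[0,0.02,0.237,0]]' 0.088
python3 m.py w4
python3 - <<'E'
from h import *
im,d=get_image("scene");cv2.imwrite("pics/s1.png",im)
E
```

```text
t: 25.5
ee_pos: [0.5763, 0.3297, 0.0213]
ee_rot: [0.396, 0.586, 0.396, -0.585]
force: [-1.8, -2.1, 3.3]
finger_gap: 0.0354
t: 26.92
ee_pos: [0.5756, 0.3491, 0.2552]
ee_rot: [-0.396, -0.585, -0.396, 0.587]
force: [0.7, 0.1, 0.1]
finger_gap: 0.088
tcp [0.5756 0.3491 0.2552] jaw -21.91
wood [325. 176.] 1154 [576.4 330.9] [59.7 65.7] 68.2 0.0126
wood [325. 226.] 1249 [552.  269.4] [60.9 65.2] 67.9 0.0125
wood [309. 270.] 471 [505.8 213. ] [67.7 20.3] 67.1 0.0125
top [328. 188.] 919 z 0.055 [577.  329.5] [35.4 35.3] 68.1
top [327. 238.] 736 z 0.0588 [552.9 268.8] [46.7 23.8] 67.9
top [327. 282.] 544 z 0.0622 [531.3 212.6] [28.5 36.6] 68.5
top [327. 332.] 339 z 0.0569 [500.8 138.8] [25.  38.9] 67.7
top [327. 348.] 377 z 0.0503 [487.9 107.7] [ 9.4 67.9] 68.0
```

View pics/w4.png

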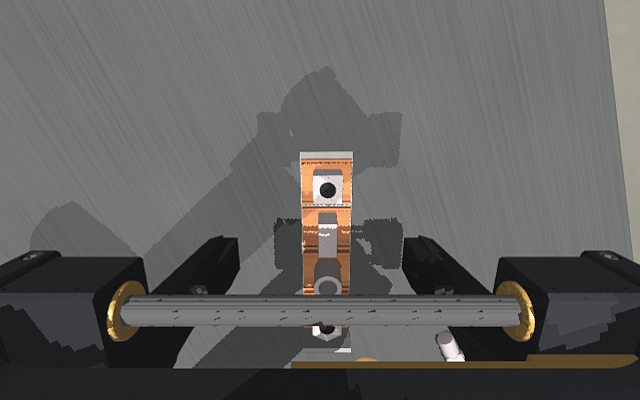

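View pics/s1.png

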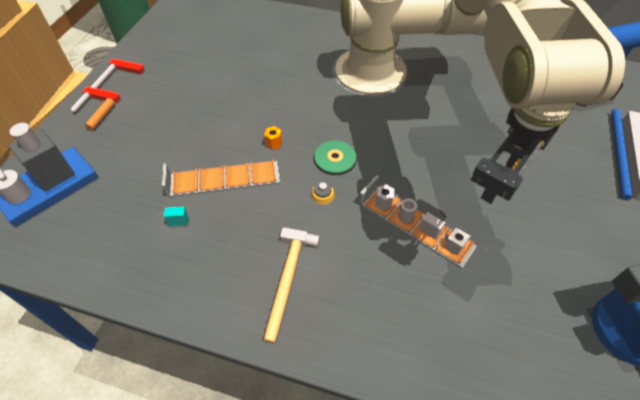

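The wrist view shows the square (328,188) and key (327,238) centred, with the bush and hex partly behind the rod. The scene view shows all four on the build rack in the right order and the bystanders unmoved. I check all four once more from the scene depth, then hand in.

Run:
```python
from h import *
im,d=get_image("scene"); P=pts(d,cam("scene")); m=np.zeros(d.shape,bool); m[170:270,374:480]=1
k,l,s,c=cv2.connectedComponentsWithStats((m&(P[...,2]>.04)&(P[...,2]<.075)).astype(np.uint8))
for i in range(1,k):
    if s[i,4]<15: continue
    w=P[l==i]; zt=np.percentile(w[:,2],80); t=w[abs(w[:,2]-zt)<.004]; b=cv2.minAreaRect((t[:,:2]*1000).astype(np.float32)); print(c[i].round(),zt.round(4),np.round(b[0],1),np.round(b[1],1))
a=np.load("scene0.npz"); df=np.abs(im.astype(int)-a["im"]).sum(2)
for n,(x0,y0,x1,y1) in dict(brush=(310,178,336,206),disc=(312,138,358,174),ham=(262,225,322,342)).items(): print(n,np.mean(df[y0:y1,x0:x1]>90).round(3))
print(r.sign_off())
```

```text
[376. 178.] 0.0499 [464.2 115. ] [ 7.8 21.3]
[385. 193.] 0.0568 [502.4 147.4] [44.8 38.5]
[408. 207.] 0.0617 [526.4 207.2] [37.9 34.7]
[432. 222.] 0.0583 [551.1 268.1] [45.9 25.9]
[458. 238.] 0.0547 [574.9 328.2] [36.  37.5]
brush 0.0
disc 0.025
ham 0.0
the job is handed in; nothing more can be done
None
```

The job is handed in. The four parts now stand on the assembly rack in reverse order. Counting from its stop, they are the hexagonal nut, the round bush, the key block and the square nut.

- **Placement:** in the last check each part measured within about 2 mm of its seat's centre. Top heights matched upright parts flat on the 12 mm floor, to about 1 mm. All four were released, the gripper was clear, and the clock was at about 27 s.
- **Bystanders:** the brush and hammer look unchanged between the first and last pictures. About 2.5 % of the disc's area changed, which I take to be the arm's shadow. The turquoise block and orange nut were left alone.
- **Disagreements:**
  - In the last wrist view the gripper's rod partly hid the bush and the hex nut, so those readings were off. The overhead camera confirmed both.
  - I judged the strip rack's order and all positions from the cameras, whose calibration is good to about 2 mm.

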